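Clear the stuck stopper from the feed tube

TASK

The green rubber stopper is stuck in one of the two clear feed tubes. Take the pusher with the pink handle out of its canister, use it from above to push the green stopper out of the bottom of its tube into the tray below, and leave the pusher hanging in that tube with its collar resting on the tube's rim. Leave the white stopper stuck in the other tube.

Things in the scene. Friction and masses are not known exactly. Their poses are not given: they have to be found in the camera images.
- pusher_grip (a point): White rod, pink handle (26 thick, 55 tall), collar 72 wide, 6 thick; 0.15 kg. Point on its axis in the handle, 30 mm above the collar's top, 25 below the handle's top, 111 above the tip; z up along it. Rod below collar 22 thick, 75 long. Hangs by the collar in a steel canister 68 wide, 88 tall; lifts straight out. A like pusher with grey handle has a rod too fat (51) for the tubes.
- green_tube_mouth (a point): Centre of the upper rim, 130 mm above the counter, of the clear upright tube with the green stopper; z up. Tube 60 long, bore 44, wall 4, both ends open, on a fixed stand with two thin posts, over a tray 130 square, rim 22 high, floor 4 thick. Pusher's collar on the rim puts its tip 15 below the tube's end. A second such tube holds the white stopper.
- green_stopper: Green rubber cylinder 41 mm wide, 34 tall, 0.04 kg, upright in its tube, top 8 to 14 mm below the rim. Origin: centre of its underside, z up. Three sprung black ribs in the tube, 18 to 42 mm below the rim, pinch it: pushing it down takes about 5 to 12 N until it is past them, then it drops into the tray.
- white_stopper: White stopper of the same size, pinched in the other tube, where it must stay. Origin: centre of its underside, z up.
There are look-alikes about, which are no part of the job. What is shaped like the part that bears pusher_grip but blue is not meant.

How it is judged:
By the outcome, as a careful person would: the job done as asked, in the order asked, and still so for the second after the job is handed in, with the robot touching nothing.
It also fails if it takes over 40 s, if anything falls off the work surface, if the arm or the gripper's body presses on something with over 40 N, if the wrist force passes 120 N, or if a joint passes its speed limit or range.

ROBOT

A 6-joint arm with a two-finger parallel gripper is mounted at the origin on the work surface. World frame = base frame: x ahead of the robot, y to its left, z up, the work surface at z = 0. Lengths are in m, angles in degrees, forces in N, time in s.
With the tool pointing down it reaches from about 0.4 to 0.825 m from the base axis. Payload 7 kg.
Tool frame: the origin (TCP) lies midway between the tips of the shut fingers; the grasp point (between the pads) lies ctrl.tcp_to_grasp behind it (ctrl.tcp_to_grasp is the distance from the TCP to the grasp point, in m); z points along the fingers, y is the line along which they close (so a half turn about z gives the same grasp; the last joint's range is limited). The gripper opens to 88 mm and grips with 3 to 60 N. Pads are 19 mm wide; open, the fingers measure 130 mm over their backs; the gripper's body (78 mm by 193 mm) begins 47 mm behind the grasp point.
Start: joints at [-55.858, 20.546, 0.682, 0, -70.136, -16.507], TCP at [0.204, -0.643, 0.227] pointing down, gripper open.
Joint ranges: [-176.03, 176.03], [-82.01, 121.73], [-58.28, 71.71], [-173.87, 95.51], [-174.79, -0.11], [-173.66, 173.66]. Speed limits (degrees/s): [136.94, 136.94, 172.46, 180, 180, 180].

INTERFACE

Orientations are given as [roll, pitch, yaw] about the fixed x, y, z axes, in that order (R = Rz(yaw) Ry(pitch) Rx(roll)).
In Python, from plant import ctrl, imaging, close_job gives the robot as it stands.
- The arm moves only by the shell command python3 -m crank 'ROWS'. ROWS is JSON, a list of rows, each a list of 3 entries, a list of its own where there are three numbers: the shift along the world's x, y, z in m, then the turn, a rotation vector about the world's x, y, z in degrees, then the opening, from -1 (shut) to 1 (fully open), so that 0 is half open. A call has 1 to 12 rows; each row shifts and turns the commanded pose from where the row before left it; what a row does not reach is not made up. A row lasts 1/10 s, in which the tool goes at most 50 mm and 8.59 degrees, less where a joint would pass 70% of its speed; a pose out of reach is approached as far as the arm can. A call is refused whole if a number of a shift passes 0.05 or a number of a turn 8.59, either way. A call with a gripper value outside its range is refused whole. The fingers move at their own pace and stop on an object; the grip force is fixed at half the most. Time passes only in rows, so rows that do not move let the fingers close. It gives the time, the measured TCP pose, the force, the opening and the grip force at its end, in the units of the state.
- ctrl.get_obs(): the state, without advancing time (a new reading comes with each control period).
- imaging.snapshot(name): name is "scene" or "top" or "wrist"; returns (picture, depth): 384x512x3 uint8, blue, green, red; 384x512 float32, m along the optical axis (not along the pixel's ray), 0 where there is no reading.
- imaging.camera_model(name): a dict with "mtx" (3x3 intrinsics, pixels), "R" (3x3) and "t" (3): a world point X has camera coordinates R X + t. Camera axes: x right, y down, z forward; pixel columns grow to the right and rows downward; lengths in m; the calibration is good to about 2 mm. The wrist camera is an equidistant fisheye: a pixel r from the principal point sees the ray r / f radians off the axis. A picture is of the moment at which its call begins: read the wrist's pose just before it. camera_model takes no time and is no camera call; for the wrist camera it gives the pose at the moment of the call.
- close_job(): hands the job in; it is judged then, once.
The state is a dict: "clock": time; "joint_pos": joint angles; "qvel": joint speeds; "tau": joint torques, N m; "tool_pos": TCP position; "orientation": TCP orientation; "force": force on the tool from outside, world axes, zero at the start; "moment": the same for the moment, N m; "opening": finger opening in m; "gripper_force": force on a finger pad.
Only numpy, scipy, OpenCV 4.12 (cv2) and the standard library are available. Lean on these libraries where they do the work, as an engineer would, in place of code of your own. Each camera call takes 0.05 s, during which the arm holds its last target. There are 200 camera calls.

## Working session

There is one attempt and no reset: what is moved stays moved. The work goes in short steps, Python scripts to look and compute and a shell command to move; the robot and the scene stay as the last step left them, time stands still between calls to the robot, and variables do not carry over. Pictures are saved under pics/ and viewed, at most 10 in all, crops included, and the job is handed in when it is done.

```bash
mkdir -p pics; ls; python3 - <<'E'
from plant import ctrl, imaging
import cv2, numpy as np
for n in ["scene","top"]:
    p,d=imaging.snapshot(n); cv2.imwrite(f"pics/{n}0.png",p); np.savez(f"pics/{n}0.npz",p=p,d=d,**imaging.camera_model(n))
print(ctrl.get_obs(), ctrl.tcp_to_grasp)
E
```

```text
pics
{'clock': 0.1, 'joint_pos': array([-5.58584339e+01,  2.05883834e+01,  6.38717737e-01, -1.48741269e-02,
       -7.01342735e+01, -1.65065407e+01]), 'qvel': array([-0.06813891, -0.07842917,  0.16361247,  0.0027013 , -0.03536888,
        0.08484676]), 'tau': array([-2.02739117e-03, -5.84160054e+01,  2.93750542e+01,  7.01547012e+00,
        1.01073092e-02, -7.78830713e-05]), 'tool_pos': array([ 0.20432179, -0.64289   ,  0.22571117]), 'orientation': array([ 1.79915547e+02, -1.04440333e-02, -1.62370032e+02]), 'force': array([0.42391233, 0.24313611, 0.54396564]), 'moment': array([-0.03548858,  0.00045981, -0.04343948]), 'gripper_force': 0.0, 'opening': 0.0879602556929835} 0.0188
```

View pics/scene0.png

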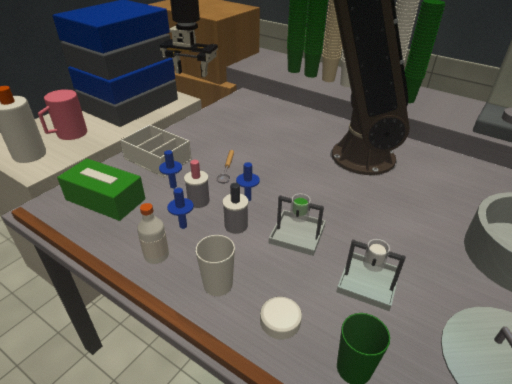

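View pics/top0.png

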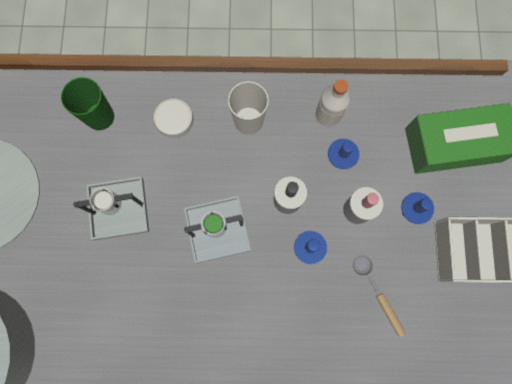

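The scene view shows the pink handle at (196,170), the green stopper at (300,202) and the white one at (377,250). In the top view the pink handle is at (372,199), the green stopper at (213,225), the white stopper at (104,201), and the decoys around pink are blue at (343,153), (417,207) and (311,247) and black at (290,193).

```bash
cat > h.py <<'E'
import numpy as np, cv2
def cloud(n):
    f=np.load(f"pics/{n}.npz"); p,d,K,R,t=[f[k] for k in("p","d","mtx","R","t")]
    v,u=np.mgrid[:384,:512]; c=np.stack([(u-K[0,2])/K[0,0]*d,(v-K[1,2])/K[1,1]*d,d],-1)
    X=(c-t)@R; X[d==0]=np.nan
    return p,X
def near(p,X,u,v,r): 
    return p[v-r:v+r+1,u-r:u+r+1].reshape(-1,3).astype(int),X[v-r:v+r+1,u-r:u+r+1].reshape(-1,3)
E
python3 - <<'E'
from h import *
def rep(s,P): print(s,len(P),np.nanmin(P,0).round(3),np.nanmax(P,0).round(3),np.nanmedian(P,0).round(4))
def circ(s,P):
    A=np.c_[2*P[:,:2],np.ones(len(P))]; q=np.linalg.lstsq(A,(P[:,:2]**2).sum(1),rcond=None)[0]
    (c,r)=cv2.minEnclosingCircle(P[:,:2].astype(np.float32)); print(s,'enclosing',np.round(c,4),round(r,4))
for n,pk,gr,wh in [("top0",(370,202),(213,225),(104,201)),("scene0",(196,178),(300,205),(377,253))]:
    p,X=cloud(n)
    c,P=near(p,X,*pk,22); ok=~np.isnan(P[:,0]); c,P=c[ok],P[ok]
    m=(c[:,2]-c[:,1]>40); H=P[m]; rep(n+' pink',H)
    top=H[H[:,2]>np.max(H[:,2])-.006]; rep('pinktop',top); circ('pinktop',top)
    for lo,hi in((.075,.1),): 
        q=P[(~m)&(P[:,2]>lo)&(P[:,2]<hi)]; rep('collar',q); circ('collar',q)
    for s,w in(('g',gr),('w',wh)):
        c,P=near(p,X,*w,16); ok=~np.isnan(P[:,0]); c,P=c[ok],P[ok]
        if s=='g':
            q=P[c[:,1]-c[:,2]>40]; rep('green',q); q=q[q[:,2]>q[:,2].max()-.008]; circ('greentop',q)
        q=P[(P[:,2]>.124)&(P[:,2]<.135)]; rep(s+' rim',q); circ(s+' rim',q)
p,X=cloud("top0")
for s,u,v in(('b1',345,150),('b2',424,205),('b3',313,245),('blk',292,188)):
    c,P=near(p,X,u,v,7); rep(s,P[P[:,2]>np.nanmax(P[:,2])-.01])
E
```

```text
top0 pink 99 [ 0.544 -0.329  0.142] [ 0.566 -0.306  0.152] [ 0.5554 -0.3174  0.1481]
pinktop 90 [ 0.545 -0.329  0.146] [ 0.566 -0.306  0.152] [ 0.5555 -0.3173  0.1485]
pinktop enclosing [ 0.5556 -0.3175] 0.0117
collar 659 [ 0.521 -0.353  0.075] [ 0.591 -0.283  0.099] [ 0.5503 -0.3122  0.0938]
collar enclosing [ 0.5566 -0.3191] 0.036
green 248 [ 0.484 -0.007  0.111] [0.52  0.028 0.124] [0.5027 0.0113 0.1203]
greentop enclosing [0.5028 0.0113] 0.0189
g rim 153 [ 0.479 -0.02   0.124] [0.529 0.036 0.135] [0.5036 0.012  0.1295]
g rim enclosing [0.5048 0.0081] 0.0284
w rim 170 [0.525 0.22  0.124] [0.575 0.271 0.133] [0.5516 0.2478 0.1293]
w rim enclosing [0.5505 0.2462] 0.0263
scene0 pink 126 [ 0.378 -0.493 -0.003] [ 0.57  -0.303  0.151] [ 0.5627 -0.311   0.1312]
pinktop 36 [ 0.545 -0.33   0.146] [ 0.57  -0.304  0.151] [ 0.5565 -0.3161  0.148 ]
pinktop enclosing [ 0.5568 -0.3172] 0.0131
collar 397 [ 0.514 -0.446  0.075] [ 0.662 -0.269  0.099] [ 0.5635 -0.311   0.0917]
collar enclosing [ 0.5775 -0.357 ] 0.1082
green 74 [ 0.486 -0.006  0.118] [0.526 0.033 0.13 ] [0.5028 0.0116 0.1208]
greentop enclosing [0.5084 0.0157] 0.0183
g rim 113 [ 0.478 -0.013  0.124] [0.53  0.038 0.133] [0.5072 0.0124 0.1289]
g rim enclosing [0.504  0.0126] 0.027
w rim 145 [0.522 0.223 0.124] [0.577 0.273 0.133] [0.5529 0.2491 0.1292]
w rim enclosing [0.5501 0.2472] 0.0279
b1 86 [ 0.659 -0.282  0.13 ] [ 0.678 -0.262  0.139] [ 0.669  -0.2731  0.1352]
b2 115 [ 0.537 -0.444  0.13 ] [ 0.56  -0.422  0.139] [ 0.5489 -0.433   0.1353]
b3 119 [ 0.448 -0.208  0.131] [ 0.471 -0.186  0.141] [ 0.4604 -0.1973  0.1358]
blk 116 [ 0.566 -0.165  0.144] [ 0.589 -0.142  0.152] [ 0.5773 -0.154   0.1487]
```

```bash
python3 - <<'E'
from h import *
for n in("top0","scene0"):
    p,X=cloud(n)
    d=np.hypot(X[...,0]-.5035,X[...,1]-.012); m=(d<.1)&(X[...,2]>.03)
    print(n,'dark',[(z,(m&(p.max(-1)<60)&(abs(X[...,2]-z)<.01)).sum()) for z in(.05,.07,.09,.11,.13,.15,.17)])
    q=X[m&(p.max(-1)<60)&(X[...,2]>.1)]; 
    if len(q): print(q.min(0),q.max(0)); print(q[np.argsort(q[:,1])][[0,1,2,3,-4,-3,-2,-1]].round(3))
    m=(d<.05)&(X[...,2]>.126)&(X[...,2]<.134)&(p.max(-1)>90)&~(p[...,1].astype(int)-p[...,2]>30); q=X[m]
    from scipy.optimize import least_squares
    q=q[(d[m]<.032)]
    f=least_squares(lambda a:np.hypot(q[:,0]-a[0],q[:,1]-a[1])-.0245,[.503,.012],loss='soft_l1',f_scale=.002); print(f.x,len(q))
p=cv2.imread("pics/scene0.png")[180:260,255:345]; q=cv2.imread("pics/top0.png")[180:270,165:255]
cv2.imwrite("pics/crop1.png",np.hstack([cv2.resize(p,(390,390)),cv2.resize(q,(390,390))]))
E
```

```text
top0 dark [(0.05, np.int64(2)), (0.07, np.int64(3)), (0.09, np.int64(2)), (0.11, np.int64(0)), (0.13, np.int64(0)), (0.15, np.int64(0)), (0.17, np.int64(0))]
[0.50377508 0.0108534 ] 138
scene0 dark [(0.05, np.int64(27)), (0.07, np.int64(31)), (0.09, np.int64(34)), (0.11, np.int64(73)), (0.13, np.int64(9)), (0.15, np.int64(0)), (0.17, np.int64(0))]
[ 0.48950432 -0.04398094  0.10002957] [0.53310969 0.0732546  0.12381116]
[[ 0.521 -0.044  0.107]
 [ 0.523 -0.043  0.115]
 [ 0.523 -0.043  0.112]
 [ 0.524 -0.043  0.12 ]
 [ 0.492  0.072  0.116]
 [ 0.49   0.072  0.104]
 [ 0.495  0.073  0.122]
 [ 0.494  0.073  0.114]]
[0.5053261  0.01280305] 73
```

View pics/crop1.png

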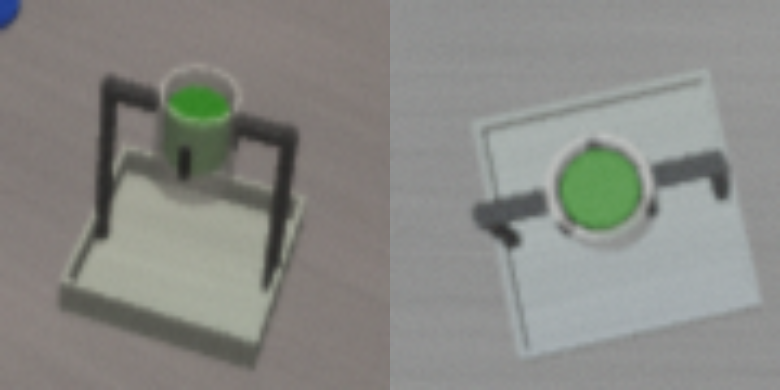

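The crop shows the tube held by two side arms whose posts top out at about 0.124 m, below the rim, with the green stopper inside. So the posts leave the fingers clear. I'll move above the pink handle.

```bash
python3 -m crank '[[[0.02,0.018,0],[0,0,0],1],[[0.034,0.032,0],[0,0,0],1],[[0.034,0.032,0],[0,0,0],1],[[0.034,0.032,0],[0,0,0],1],[[0.034,0.032,0],[0,0,0],1],[[0.034,0.032,0],[0,0,0],1],[[0.034,0.032,0],[0,0,0],1],[[0.034,0.032,0],[0,0,0],1],[[0.034,0.032,0],[0,0,0],1],[[0.034,0.032,0],[0,0,0],1],[[0.026,0.019,0],[0,0,0],1],[[0,0,0],[0,0,0],1]]'; python3 -c "
from plant import ctrl;o=ctrl.get_obs();print(o['clock'],o['tool_pos'],o['orientation'],o['joint_pos'])"
```

```text
clock: 1.3
tool_pos: [0.5592, -0.3155, 0.2256]
orientation: [180.0, -0.0, -162.2]
force: [-0.5, -0.4, 0.3]
opening: 0.0874
gripper_force: 0.0
1.3 [ 0.55920041 -0.31548134  0.22556754] [ 1.79962793e+02 -2.73205283e-02 -1.62150643e+02] [-1.20604067e+01  1.75382138e+01 -3.80972042e+00 -1.99953583e-02
 -6.86943016e+01 -6.00829727e+01]
```

```bash
python3 -m crank '[[[-0.003,-0.002,-0.02],[0,0,0],1],[[0,0,-0.03],[0,0,0],1],[[0,0,-0.03],[0,0,0],1],[[0,0,-0.03],[0,0,0],1],[[0,0,-0.015],[0,0,0],1],[[0,0,0],[0,0,0],1],[[0,0,0],[0,0,0],1],[[0,0,0],[0,0,0],-1],[[0,0,0],[0,0,0],-1],[[0,0,0],[0,0,0],-1],[[0,0,0],[0,0,0],-1],[[0,0,0],[0,0,0],-1]]'
```

```text
clock: 2.5
tool_pos: [0.5536, -0.3203, 0.1019]
orientation: [-180.0, 0.0, -162.4]
force: [-0.1, -0.7, -0.1]
opening: 0.0531
gripper_force: 0.0
```

```bash
python3 -m crank '[[[0.002,0.002,0],[0,0,0],-1],[[0,0,0],[0,0,0],-1],[[0,0,0],[0,0,0],-1],[[0,0,0],[0,0,0],-1],[[0,0,0],[0,0,0],-1],[[0,0,0],[0,0,0],-1],[[0,0,0],[0,0,0],-1]]'
```

```text
clock: 3.2
tool_pos: [0.5556, -0.3182, 0.1015]
orientation: [-180.0, 0.0, -162.4]
force: [0.9, -0.1, -0.9]
opening: 0.0255
gripper_force: 30.0
```

```bash
python3 -m crank '[[[0,0,0.015],[0,0,0],-1],[[0,0,0.03],[0,0,0],-1],[[0,0,0.035],[0,0,0],-1],[[0,0,0.035],[0,0,0],-1],[[0,0,0.03],[0,0,0],-1],[[0,0,0.015],[0,0,0],-1],[[0,0,0],[0,0,0],-1],[[0,0,0],[0,0,0],-1]]' && python3 -m crank '[[[-0.003,0.02,0],[0,0,0],-1],[[-0.006,0.035,0],[0,0,0],-1],[[-0.006,0.04,0],[0,0,0],-1],[[-0.006,0.04,0],[0,0,0],-1],[[-0.006,0.04,0],[0,0,0],-1],[[-0.006,0.04,0],[0,0,0],-1],[[-0.006,0.04,0],[0,0,0],-1],[[-0.006,0.035,0],[0,0,0],-1],[[-0.004,0.025,0],[0,0,0],-1],[[-0.003,0.015,0],[0,0,0],-1],[[0,0,0],[0,0,0],-1],[[0,0,0],[0,0,0],-1]]'; python3 - <<'E'
from plant import ctrl, imaging
import cv2, numpy as np
for n in ["scene","top"]:
    p,d=imaging.snapshot(n); cv2.imwrite(f"pics/{n}1.png",p); np.savez(f"pics/{n}1.npz",p=p,d=d,**imaging.camera_model(n))
    if n=="scene": s=p
cv2.imwrite("pics/c2.png",cv2.resize(s[90:290,150:430],(784,560)))
o=ctrl.get_obs();print(o['tool_pos'],o['orientation'],o['force'])
from h import *
p,X=cloud("scene1"); d=np.hypot(X[...,0]-.504,X[...,1]-.0115); z=X[...,2]
for lo,hi in((.165,.18),(.18,.21),(.21,.235),(.235,.25),(.25,.256)):
    q=X[(d<.06)&(z>lo)&(z<hi)]; print(lo,len(q),q.min(0).round(4),q.max(0).round(4)) if len(q) else 0
E
```

```text
clock: 4.0
tool_pos: [0.555, -0.3179, 0.2605]
orientation: [179.9, -0.0, -162.4]
force: [0.3, -0.2, -2.4]
opening: 0.0257
gripper_force: 30.0
clock: 5.2
tool_pos: [0.5028, 0.0117, 0.2603]
orientation: [-180.0, -0.1, -162.3]
force: [0.3, -0.2, -2.0]
opening: 0.0258
gripper_force: 30.0
[0.50316781 0.01111303 0.26071177] [-1.79994935e+02 -9.06033350e-02 -1.62391596e+02] [-0.51086026 -0.24841489 -2.17849843]
0.165 14 [0.5008 0.0081 0.1742] [0.5137 0.0223 0.1799]
0.18 80 [0.4994 0.0035 0.1805] [0.5169 0.0235 0.2094]
0.21 54 [0.4989 0.0045 0.211 ] [0.5165 0.0238 0.2291]
0.235 26 [ 0.495  -0.0134  0.246 ] [0.5388 0.047  0.25  ]
0.25 228 [ 0.4766 -0.0238  0.2501] [0.5392 0.0484 0.2556]
```

View pics/c2.png

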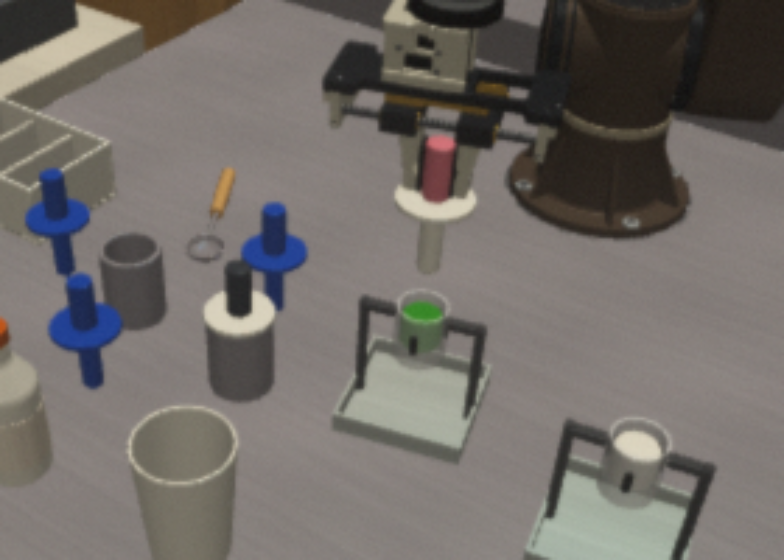

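The picture shows the pusher hanging upright over the green tube, with its tip at crop pixel (428,270) above the mouth at (423,300). Next I lower it to just above the stopper.

```bash
python3 -m crank '[[[0.001,0,-0.02],[0,0,0],-1],[[0,0,-0.02],[0,0,0],-1],[[0,0,-0.01],[0,0,0],-1],[[0,0,-0.01],[0,0,0],-1],[[0,0,-0.005],[0,0,0],-1],[[0,0,-0.005],[0,0,0],-1],[[0,0,-0.005],[0,0,0],-1],[[0,0,-0.005],[0,0,0],-1]]' && python3 -m crank '[[[0,0,-0.005],[0,0,0],-1],[[0,0,-0.005],[0,0,0],-1],[[0,0,-0.005],[0,0,0],-1],[[0,0,-0.005],[0,0,0],-1]]'
```

```text
clock: 6.1
tool_pos: [0.5046, 0.0111, 0.1819]
orientation: [-180.0, 0.0, -162.4]
force: [0.7, 0.3, -2.6]
opening: 0.0256
gripper_force: 30.0
clock: 6.5
tool_pos: [0.5046, 0.0117, 0.1611]
orientation: [-180.0, -0.0, -162.4]
force: [-0.3, 0.1, -1.4]
opening: 0.0254
gripper_force: 30.0
```

```bash
cat > look.py <<'E'
import sys
from plant import ctrl, imaging
import cv2
s,_=imaging.snapshot("scene"); t,_=imaging.snapshot("top")
cv2.imwrite(sys.argv[1],cv2.hconcat([cv2.resize(s[120:280,240:420],(396,352)),cv2.resize(t[140:300,60:260],(396,352))]))
print(ctrl.get_obs()['tool_pos'],ctrl.get_obs()['force'])
E
python3 look.py pics/c3.png
```

```text
[0.50403534 0.01162618 0.16067327] [ 0.33387554  0.06357316 -1.60502354]
```

View pics/c3.png

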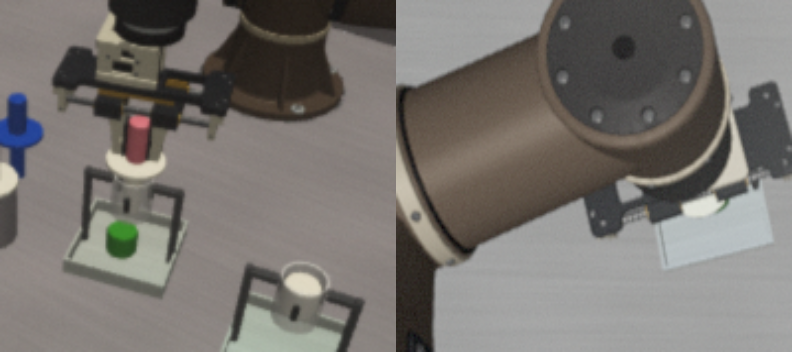

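The green stopper stands in the tray at (122,239), the white one is still in its tube, and the pusher rod is in the green tube. Now I lower it until the collar seats.

```bash
python3 -m crank '[[[0,0,-0.005],[0,0,0],-1],[[0,0,-0.005],[0,0,0],-1],[[0,0,-0.003],[0,0,0],-1],[[0,0,0],[0,0,0],-1],[[0,0,0],[0,0,0],-1]]'
```

```text
clock: 7.1
tool_pos: [0.5045, 0.0117, 0.1486]
orientation: [-180.0, -0.0, -162.4]
force: [-0.6, -1.2, -1.4]
opening: 0.0254
gripper_force: 30.0
```

```bash
python3 -m crank '[[[0,0,-0.002],[0,0,0],-1],[[0,0,-0.001],[0,0,0],-1],[[0,0,0],[0,0,0],-1]]'; python3 -m crank '[[[0,0,-0.001],[0,0,0],-1],[[0,0,0],[0,0,0],-1]]'; python3 -m crank '[[[0,0,-0.001],[0,0,0],-1],[[0,0,0],[0,0,0],-1]]'
```

```text
clock: 7.4
tool_pos: [0.5044, 0.0117, 0.1455]
orientation: [180.0, -0.0, -162.4]
force: [0.1, -0.1, -1.9]
opening: 0.0255
gripper_force: 30.0
clock: 7.6
tool_pos: [0.5045, 0.0117, 0.1445]
orientation: [180.0, -0.0, -162.4]
force: [0.1, -0.2, -3.0]
opening: 0.0256
gripper_force: 30.0
clock: 7.8
tool_pos: [0.5045, 0.0117, 0.1435]
orientation: [-180.0, 0.0, -162.4]
force: [-0.1, 0.5, -1.7]
opening: 0.0253
gripper_force: 30.0
```

```bash
python3 -m crank '[[[0,0,-0.001],[0,0,0],-1],[[0,0,0],[0,0,0],-1]]'; python3 -m crank '[[[0,0,-0.001],[0,0,0],-1],[[0,0,0],[0,0,0],-1]]'
```

```text
clock: 8.0
tool_pos: [0.5046, 0.0117, 0.1434]
orientation: [-180.0, 0.0, -162.3]
force: [-3.4, 0.7, 7.3]
opening: 0.0257
gripper_force: 30.0
clock: 8.2
tool_pos: [0.5046, 0.0117, 0.1434]
orientation: [-180.0, 0.1, -162.3]
force: [-7.2, 1.4, 15.9]
opening: 0.0255
gripper_force: 30.0
```

Collar contact is at TCP z 0.1434, as computed. I'll take the load off, then release and retreat upward.

```bash
python3 -m crank '[[[0,0,0.002],[0,0,0],-1],[[0,0,0],[0,0,0],-1],[[0,0,0],[0,0,0],0.5],[[0,0,0],[0,0,0],0.5],[[0,0,0],[0,0,0],0.5],[[0,0,0],[0,0,0],0.5],[[0,0,0],[0,0,0],0.5],[[0,0,0],[0,0,0],0.5],[[0,0,0],[0,0,0],0.5]]' && python3 -m crank '[[[0,0,0.01],[0,0,0],0.5],[[0,0,0.02],[0,0,0],0.5],[[0,0,0.03],[0,0,0],0.5],[[0,0,0.03],[0,0,0],0.5],[[0,0,0.03],[0,0,0],0.5],[[0,0,0.02],[0,0,0],0.5],[[-0.01,-0.03,0],[0,0,0],0.5],[[-0.01,-0.04,0],[0,0,0],0.5],[[0,-0.04,0],[0,0,0],0.5],[[0,-0.03,0],[0,0,0],0.5],[[0,0,0],[0,0,0],0.5],[[0,0,0],[0,0,0],0.5]]'; python3 look.py pics/c4.png
```

```text
clock: 9.1
tool_pos: [0.5045, 0.0117, 0.1436]
orientation: [180.0, 0.0, -162.4]
force: [0.1, 0.3, 0.2]
opening: 0.0653
gripper_force: 0.0
clock: 10.3
tool_pos: [0.4843, -0.1289, 0.2841]
orientation: [-180.0, 0.0, -162.5]
force: [0.1, -0.3, -1.1]
opening: 0.0654
gripper_force: 0.0
[ 0.48451114 -0.12787592  0.28394433] [-0.33668455  0.5872091   0.86745994]
```

View pics/c4.png

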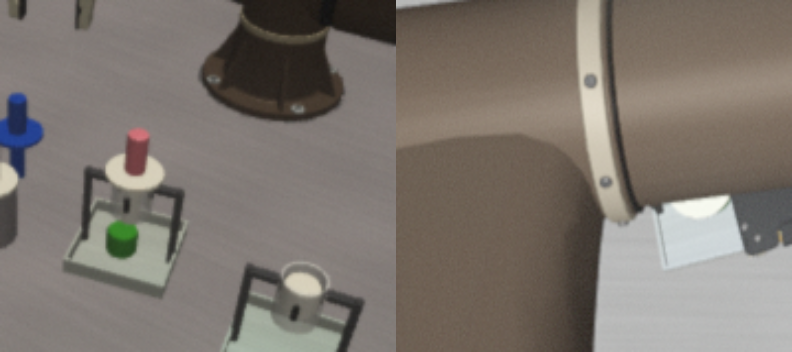

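The pusher with the pink handle hangs level in the green tube, collar on the rim at (135,173). The green stopper is in the tray at (122,239), the white one is still in its tube, and the gripper is clear.

```bash
python3 -c "
from plant import close_job; print(close_job())"
```

```text
the job is handed in; nothing more can be done
None
```

The job is done and handed in at about 10 s: the green stopper is in its tray, the pink-handled pusher hangs in that tube with its collar on the rim, and the white stopper is still stuck in the other tube.

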